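# Zero the pin profile gauge and lock it

## Robot

A 6-joint arm with a two-finger parallel gripper is mounted at the origin on a cart in front of the work surface, level with it; the furniture and walls round the work are solid. World frame = base frame: x ahead of the robot, y to its left, z up, the work surface at z = 0. Lengths are in mm, angles in rad, forces in N, time in s.
With the tool pointing down it reaches from about 275 to 1000 mm from the base axis. Payload 8.4 kg.
Tool frame: the origin (TCP) lies midway between the tips of the shut fingers; the grasp point (between the pads) lies 19 mm behind it; z points along the fingers, y is the line along which they close (so a half turn about z gives the same grasp; the last joint's range is limited). The gripper opens to 85 mm and grips with 20 to 120 N. Pads are 22 mm wide; open, the fingers measure 114 mm over their backs; the gripper's body (76 mm by 85 mm) begins 54 mm behind the grasp point. The pads swing forward as they close: fully open they stand 13 mm farther back than shut.
Start: joints at [1.139, 0.353, 1.633, -0, 1.155, -0.002], TCP at [260.43, 568.159, 231.281] pointing down, gripper open.
Joint ranges: [-2.63, 2.63], [-0.92, 2.1], [0.06, 2.66], [-1.3, 4.44], [0, 2.69], [-3.02, 3.02]. Speed limits (rad/s): [2.22, 2.22, 2.79, 3.14, 3.14, 3.14].

## Interface

Orientations are given as a unit quaternion [x, y, z, w].
In Python, from rig import observe, get_image, camera_params, hand_in gives the robot as it stands.
- The arm moves only by the shell command python3 -m handwheel 'ROWS' [FORCE]. ROWS is JSON, a list of rows, each a list of 3 entries, a list of its own where there are three numbers: the shift along the tool's x, y, z in m, then the turn, a rotation vector about the tool's x, y, z in rad, then the closure in counts, from 0 (fully open) to 255 (shut). A call has 1 to 12 rows; each row is the pose to reach, as a shift and turn from the pose commanded when the call began, along the tool's axes at that moment; what a row does not reach only later rows make up. A row lasts 1/8 s, in which the tool goes at most 62.5 mm and 10.7 degrees, less where a joint would pass 70% of its speed; a pose out of reach is approached as far as the arm can. A call with a gripper value outside its range is refused whole. The fingers move at their own pace and stop on an object; FORCE is the grip in N (left out, the last holds). Time passes only in rows, so rows that repeat a pose let the fingers close. It gives the time, the measured TCP pose, the force, the opening and the grip force at its end, in the units of the state.
- observe(): the state, without advancing time (a new reading comes with each control period).
- get_image(name): name is "scene" or "side" or "wrist"; returns the picture (384x512x3 uint8, red, green, blue); there is no depth.
- camera_params(name): a dict with "fovy" (degrees; the focal length in pixels is half the picture's height over the tangent of half this angle, whatever the lens; pixels are square), "cx", "cy" (the principal point, pixels), "k1" (the pictures are not rectified: a ray, as slopes to the right and down, at radius r is drawn at 1 + k1 r^2 times it, then the intrinsics apply), "world_from_camera" (4x4, takes a point from camera to world coordinates); the wrist camera has in their place "hand_eye" (4x4, takes a point from camera to tool coordinates, whose origin is the TCP and whose axes are the flange's). Camera axes: x right, y down, z forward; pixel columns grow to the right and rows downward; lengths in mm; the calibration is good to about 2 mm. A picture is of the moment at which its call begins: read the wrist's pose just before it. camera_params takes no time and is no camera call.
- hand_in(): hands the job in; it is judged then, once.
The state is a dict: "time": time; "joint_pos": joint angles; "dq": joint speeds; "effort": joint torques, N m; "tcp_pos": TCP position; "tcp_rot": TCP orientation; "force": force on the tool from outside, world axes, zero at the start; "torque": the same for the moment, N m; "finger_gap": finger opening in mm; "finger_force": force on a finger pad.
Only numpy, scipy, OpenCV 4.12 (cv2) and the standard library are available. Lean on these libraries where they do the work, as an engineer would, in place of code of your own. Each camera call takes 0.05 s, during which the arm holds its last target. There are 200 camera calls.

## Task

The pin profile gauge still shows the outline of the last stone core. Run along its row of pins with closed fingertips, lightly pressing down every pin until its head sits on the bar, and only then push the red lock lever round until it stops in line with the bar. Do not grip or lift anything, leave the gauge about where it stands, and do not disturb the other things on the bench.

Things in the scene. Friction and masses are not known exactly. Their poses are not given: they have to be found in the camera images.
- gauge: pin profile gauge, loose on rubber feet, 1.1 kg: grey base plate 90 (x) x 250 (y) mm; two posts at y = +-104 mm carry a guide bar 20 mm thick, its top 90 mm above the bench. 12 upright steel pins in a row along y at x = 0, 12 mm apart, pin 1 at y = +66 mm, pin 12 at y = -66 mm. Origin: centre of the underside on the bench, z up, -x towards the robot. A sideways push above about 5 N slides it
- pin_row_middle (a point): point on the top face of the guide bar, midway between pins 6 and 7 (gauge frame 0, 0, 90 mm). A tall fixed press stands behind and left of the gauge (its lower body from x = 0.50 m, y = 0.01 to 0.47 m, 0.24 m high; columns to 0.64 m): come round in front of it
- pin_1 (a joint): pin 1: how far its head stands above the bar, m; 0 = head seated on the bar, at most 0.035. Pins slide upright with about 1.4 N friction each and stay where left. Head domed, 10 mm across, 8 mm high: its top is 98 mm above the bench when seated; stem 4 mm; at y = +66 mm in the gauge frame
- pin_2 (a joint): pin 2: how far its head stands above the bar, m; as pin 1; at y = +54 mm in the gauge frame
- pin_3 (a joint): pin 3: how far its head stands above the bar, m; as pin 1; at y = +42 mm in the gauge frame
- pin_4 (a joint): pin 4: how far its head stands above the bar, m; as pin 1; at y = +30 mm in the gauge frame
- pin_5 (a joint): pin 5: how far its head stands above the bar, m; as pin 1; at y = +18 mm in the gauge frame
- pin_6 (a joint): pin 6: how far its head stands above the bar, m; as pin 1; at y = +6 mm in the gauge frame
- pin_7 (a joint): pin 7: how far its head stands above the bar, m; as pin 1; at y = -6 mm in the gauge frame
- pin_8 (a joint): pin 8: how far its head stands above the bar, m; as pin 1; at y = -18 mm in the gauge frame
- pin_9 (a joint): pin 9: how far its head stands above the bar, m; as pin 1; at y = -30 mm in the gauge frame
- pin_10 (a joint): pin 10: how far its head stands above the bar, m; as pin 1; at y = -42 mm in the gauge frame
- pin_11 (a joint): pin 11: how far its head stands above the bar, m; as pin 1; at y = -54 mm in the gauge frame
- pin_12 (a joint): pin 12: how far its head stands above the bar, m; as pin 1; at y = -66 mm in the gauge frame
- lock_lever (a joint): angle of the red lock lever, rad. 0 = pointing to the gauge's -x (out towards the robot, open); grows anticlockwise seen from above to the stop at 1.571 = pointing to the gauge's -y, outward in line with the bar (locked). It stays where it is left; about 1.2 N at the knob moves it
- lever_knob (a point): centre of the top of the lever's round end knob, 13 mm across, 45 mm from the pivot; the knob spans from 97.5 to 115.5 mm above the bench, the 9 mm wide arm from 97.5 to 105.5 mm
- lever_pivot (a point): the lever's upright hinge axis, on top of the gauge's right-hand (-y) post, 104 mm from the row's middle and 96 mm above the bench
- stone_core: grey drilled stone core, a 50 mm cylinder 53 mm high standing behind the gauge (the specimen just profiled); origin at the centre of its underside
- mortar_cube: grey mortar test cube, 50 mm, behind the gauge; origin at the centre of its underside
- flat_brush: flat brush with orange handle, 231x62x15 mm, lying to the left of the gauge; origin at the centre of its underside
- sample_tin: round lidded aluminium tin, 59 mm across, 38 mm high, left of the gauge; origin at the centre of its underside
- marker_pen: black marker pen, 133x13x15 mm, lying left of the gauge; origin at the centre of its underside

How it is judged:
By the outcome, as a careful person would: the job done as asked, in the order asked, and still so for the second after the job is handed in, with the robot touching nothing.
It also fails if it takes over 72 s, if anything falls off the work surface, if the arm or the gripper's body presses on something with over 40 N, if the wrist force passes 120 N, or if a joint passes its speed limit or range.

## Working session

There is one attempt and no reset: what is moved stays moved. The work goes in short steps, Python scripts to look and compute and a shell command to move; the robot and the scene stay as the last step left them, time stands still between calls to the robot, and variables do not carry over. Pictures are saved under pics/ and viewed, at most 10 in all, crops included, and the job is handed in when it is done.

```bash
mkdir -p pics; cat > h.py <<'E'
import numpy as np,cv2
from rig import observe,get_image,camera_params,hand_in
from scipy.spatial.transform import Rotation as R
def K(p):
    f=192/np.tan(np.radians(p['fovy'])/2); return f,p['cx'],p['cy'],p['k1']
def cam(name,st=None):
    p=camera_params(name)
    if name=='wrist':
        st=st or observe(); T=np.eye(4);T[:3,:3]=R.from_quat(st['tcp_rot']).as_matrix();T[:3,3]=st['tcp_pos']
        return p,T@np.array(p['hand_eye'])
    return p,np.array(p['world_from_camera'])
def ray(uv,name,c=None):
    p,T=c or cam(name);f,cx,cy,k=K(p)
    d=np.array([(uv[0]-cx)/f,(uv[1]-cy)/f]);s=d.copy()
    for _ in range(30): s=d/(1+k*(s@s))
    v=T[:3,:3]@np.array([*s,1]);return T[:3,3],v
def atz(uv,z,name,c=None):
    o,v=ray(uv,name,c);return o+v*(z-o[2])/v[2]
def proj(P,name,c=None):
    p,T=c or cam(name);f,cx,cy,k=K(p)
    q=np.linalg.inv(T)@np.array([*P,1]);s=q[:2]/q[2];s=s*(1+k*(s@s));return s*f+[cx,cy]
E
python3 - <<'E'
from h import *
s=observe();print(s)
for n in('scene','side','wrist'):
    im=get_image(n);cv2.imwrite(f'pics/{n}0.png',im[:,:,::-1]);p=camera_params(n);print(n,p)
a=[cv2.imread(f'pics/{n}0.png') for n in('scene','side')]
cv2.imwrite('pics/sc.png',cv2.resize(a[0],(800,600),interpolation=cv2.INTER_CUBIC));cv2.imwrite('pics/si.png',cv2.resize(a[1],(800,600),interpolation=cv2.INTER_CUBIC))
E
```

```text
{'time': 0.0, 'joint_pos': array([ 1.13859160e+00,  3.53618568e-01,  1.63409723e+00, -1.18558291e-05,
        1.15521001e+00, -2.42057029e-03]), 'dq': array([ 0.00020582, -0.00184944, -0.00046358,  0.00079136,  0.0010861 ,
       -0.00126624]), 'effort': array([ 6.37152662e-04, -6.05251265e+01, -3.42071307e+01, -5.09823531e-05,
        9.66080348e-03, -3.88667206e-05]), 'tcp_pos': array([260.24579212, 567.73907477, 230.59594885]), 'tcp_rot': array([ 2.13239603e-01,  9.76999707e-01, -6.52068195e-04, -1.38423931e-04]), 'force': array([ 0.30880942, -0.50771204,  0.27568007]), 'torque': array([-0.04268379, -0.05142484,  0.00919619]), 'finger_force': 0.0, 'finger_gap': 85.43942927835786}
scene {'fovy': 49.196494629742055, 'cx': 256.52593367468705, 'cy': 195.46182883973913, 'k1': -0.03448271879318394, 'world_from_camera': array([[ 9.04037538e-01, -2.81195799e-01,  3.21939518e-01,
         1.38077671e+02],
       [-4.27094890e-01, -6.25039970e-01,  6.53387321e-01,
        -7.91460590e+02],
       [ 1.74952966e-02, -7.28185387e-01, -6.85156884e-01,
         9.89662155e+02],
       [ 0.000000
[... 311 characters left out ...]
, -4.48783211e-01,  8.79380766e-01,
        -1.05406344e+03],
       [ 2.19582870e-02, -8.92100086e-01, -4.51303967e-01,
         6.89248500e+02],
       [ 0.00000000e+00,  0.00000000e+00,  0.00000000e+00,
         1.00000000e+00]])}
wrist {'fovy': 64.65941206934005, 'cx': 254.04900872454718, 'cy': 190.26991611242607, 'k1': 0.01309034270595951, 'hand_eye': array([[ 1.03049515e-03, -9.48481846e-01, -3.16829805e-01,
         8.13811305e+01],
       [ 9.99999277e-01,  7.81130534e-04,  9.14075238e-04,
         1.40589162e-01],
       [-6.19498335e-04, -3.16830518e-01,  9.48481966e-01,
        -1.41849465e+02],
       [ 0.00000000e+00,  0.00000000e+00,  0.00000000e+00,
         1.00000000e+00]])}
```

View pics/sc.png

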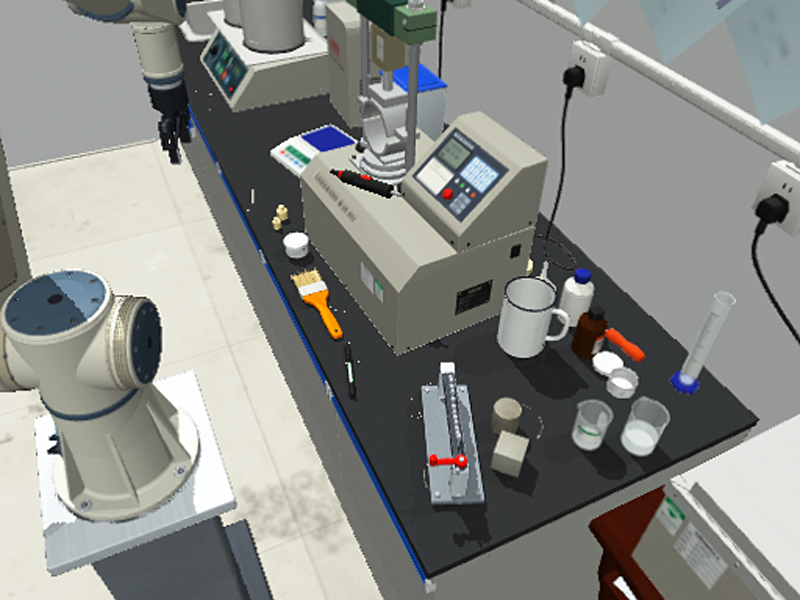

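View pics/si.png

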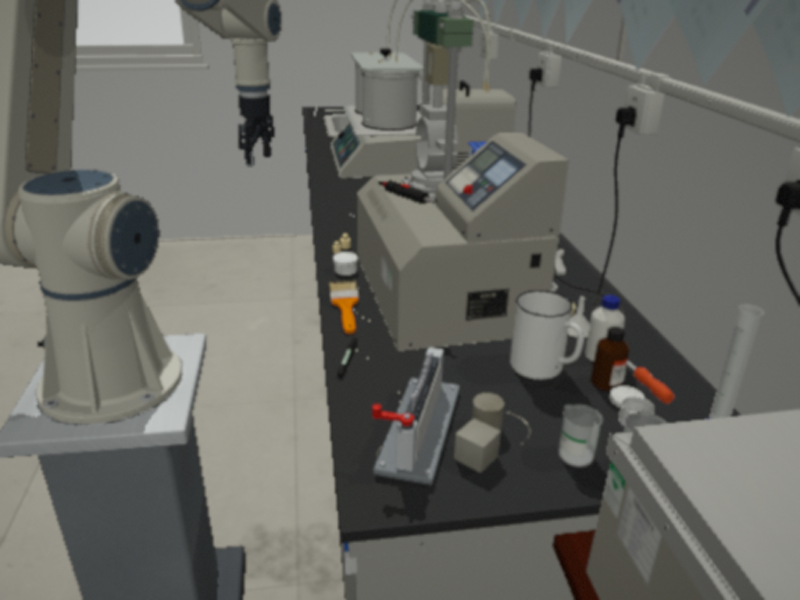

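The scene view shows the gauge, with its plate corners near (424,386), (463,378), (484,498) and (432,503) at 800 px scale, the lever pivot near (461,461) and the knob near (434,460). In the side view the knob is at (377,411) and the pivot at (407,420). I'll zoom in on both and compute positions.

```bash
python3 - <<'E'
from h import *
s=.64
for uv,z in(((424,386),0),((484,498),0),((432,503),0),((461,461),107),((434,460),110),((447,365),97)):
    print(uv,atz(np.array(uv)*s,z,'scene').round())
for uv,z in(((377,411),110),((407,420),107),((434,352),97)):
    print('side',atz(np.array(uv)*s,z,'side').round())
a=cv2.imread('pics/scene0.png')[222:332,250:330];b=cv2.imread('pics/side0.png')[215:315,230:310]
cv2.imwrite('pics/z.png',np.hstack([cv2.resize(x,(400,500) if i else (400,550),interpolation=cv2.INTER_CUBIC)[:500] for i,x in enumerate((a,b))]))
E
```

```text
(424, 386) [546. -74.   0.]
(484, 498) [ 529. -334.   -0.]
(432, 503) [ 444. -306.    0.]
(461, 461) [ 487. -312.  107.]
(434, 460) [ 448. -294.  110.]
(447, 365) [ 567. -117.   97.]
side [ 453. -294.  110.]
side [ 493. -317.  107.]
side [ 571. -127.   97.]
```

View pics/z.png

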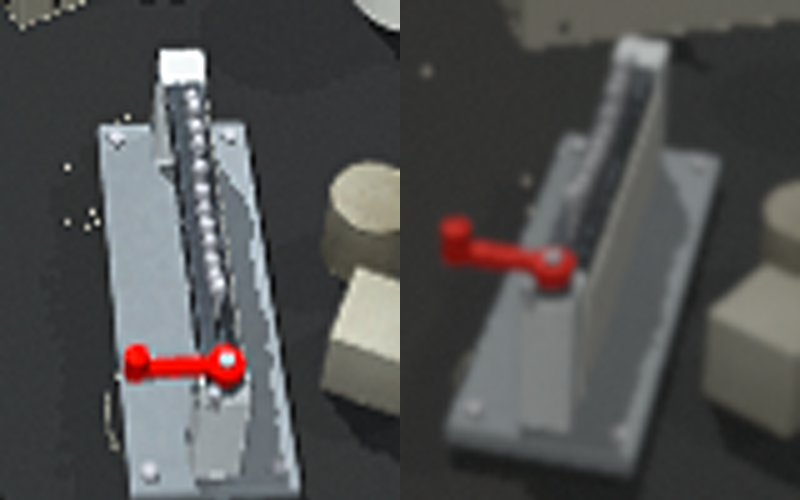

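Gauge: centre about (529,-218), yaw about -0.395 rad. The spacing between the posts comes out at 208 mm, as specified, and the knob direction agrees. I'm moving round in front of the press to look down on the row.

```bash
python3 -m handwheel '[[[-0.339,-0.524,-0.02],[0,0,1.536],255],[[-0.339,-0.524,-0.02],[0,0,1.536],255],[[-0.339,-0.524,-0.02],[0,0,1.536],255],[[-0.339,-0.524,-0.02],[0,0,1.536],255],[[-0.339,-0.524,-0.02],[0,0,1.536],255],[[-0.339,-0.524,-0.02],[0,0,1.536],255],[[-0.339,-0.524,-0.02],[0,0,1.536],255],[[-0.339,-0.524,-0.02],[0,0,1.536],255],[[-0.339,-0.524,-0.02],[0,0,1.536],255],[[-0.339,-0.524,-0.02],[0,0,1.536],255],[[-0.339,-0.524,-0.02],[0,0,1.536],255],[[-0.339,-0.524,-0.02],[0,0,1.536],255]]' 40
python3 - <<'E'
from h import *
s=observe();M=R.from_quat(s['tcp_rot']).as_matrix();print(s['time'],s['tcp_pos'],M.round(3),s['joint_pos'])
print(M.T@(np.array([502,-283,250])-s['tcp_pos']))
E
```

```text
time: 1.65
tcp_pos: [349.9, -49.5, 251.1]
tcp_rot: [0.833, 0.554, -0.0, -0.0]
force: [-0.5, -0.6, -0.6]
finger_gap: -0.1
finger_force: 0.0
1.65 [349.93568379 -49.53453617 251.11455282] [[ 0.387  0.922 -0.   ]
 [ 0.922 -0.387  0.   ]
 [ 0.    -0.001 -1.   ]] [-1.45257411e-01 -1.20435309e-01  2.13289151e+00  4.49555019e-04
  1.12968793e+00  2.51510417e-01]
[-156.52103579  230.50211603    0.92798436]
```

```bash
python3 -m handwheel '[[[-0.156,0.230,0],[0,0,0],255],[[-0.156,0.230,0],[0,0,0],255],[[-0.156,0.230,0],[0,0,0],255],[[-0.156,0.230,0],[0,0,0],255],[[-0.156,0.230,0],[0,0,0],255],[[-0.156,0.230,0],[0,0,0],255]]'
python3 - <<'E'
from h import *
s=observe();c=cam('wrist',s);im=get_image('wrist');cv2.imwrite('pics/w1o.png',im[:,:,::-1]);cv2.imwrite('pics/w1.png',cv2.resize(im[:,:,::-1],(800,600),interpolation=cv2.INTER_CUBIC))
print(s['tcp_pos'].tolist(),s['tcp_rot'].tolist(),s['joint_pos'])
E
```

```text
time: 2.4
tcp_pos: [504.1, -280.8, 250.5]
tcp_rot: [0.832, 0.555, -0.0, -0.0]
force: [0.0, 0.6, -0.6]
finger_gap: -0.0
finger_force: 0.0
[504.07756105427757, -280.8025018018296, 250.45114737377645] [0.8315238860660538, 0.5554887661328382, -0.0001599960519591153, -0.00048166698943094533] [-5.10938802e-01  2.61279866e-01  1.71715455e+00  1.65381788e-04
  1.16416190e+00 -1.18109428e-01]
```

View pics/w1.png

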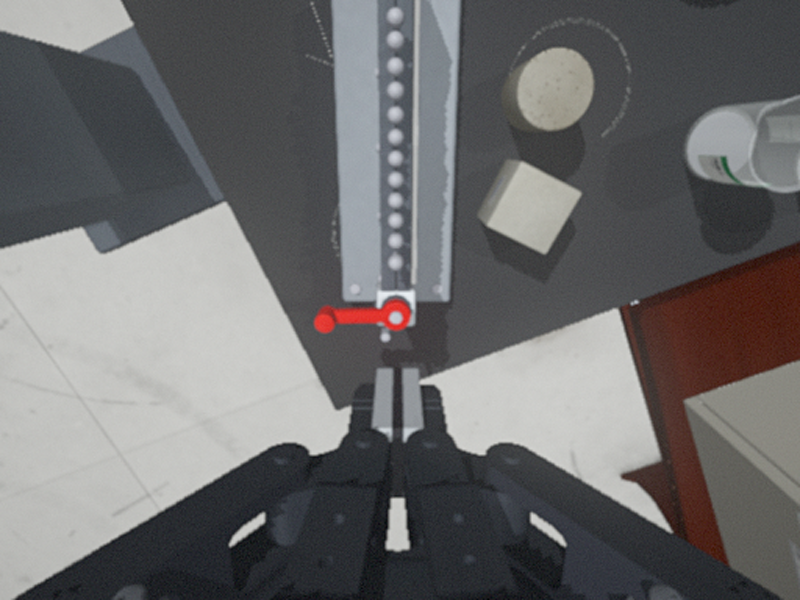

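The wrist view shows all 12 pins in one column, from pin 1 at (395,16) to pin 12 at (395,262). The pivot is at (396,318), the knob at (325,321), and the closed tips are at about (397,370), in line with the row.

```bash
python3 - <<'E'
from h import *
s=dict(tcp_pos=[504.078,-280.803,250.451],tcp_rot=[0.83152,0.55549,-0.00016,-0.00048])
c=cam('wrist',s);k=.64
P=lambda uv,z:atz(np.array(uv)*k,z,'wrist',c)
pv=P((396.5,317),106)
print('pivot',pv,'knob',P((325,319),115.5))
for z in(100,115,130): print(z,P((395,16),z),P((395.5,262),z))
# heights: fit with yaw from row line
vs=[16,40,66,90,114,136,158,180,200,220,241,262]
for yaw in(-.385,-.395,-.405):
  yx=np.array([-np.sin(yaw),np.cos(yaw)])
  out=[]
  for i,v in enumerate(vs):
    f=lambda z:(P((395,v),z)[:2]-pv[:2])@yx-(104+66-12*i)
    z=np.linspace(90,150,61);out.append(int(z[np.argmin([abs(f(a)) for a in z])]))
  print(yaw,out)
o,_=ray((395*k,16*k),'wrist',c);q=P((395,16),110)-P((396,317),106);print('yaw row',-np.arctan2(q[0],q[1]))
# plate edges at z~12
a,b=P((334,0),10),P((343,298),10);d=P((464,0),10);e=P((448,298),10);print('plate',a,b,d,e,-np.arctan2(*(a-b)[:2]),-np.arctan2(*(d-e)[:2]))
E
```

```text
pivot [ 493.49555883 -305.80673041  106.        ] knob [ 453.09257977 -286.65760252  115.5       ]
100 [ 558.35964045 -146.83546063  100.        ] [ 506.27662012 -273.2286637   100.        ]
115 [ 557.1721027  -149.85391688  115.        ] [ 507.76163473 -269.76146589  115.        ]
130 [ 555.98456495 -152.87237313  130.        ] [ 509.24664933 -266.29426808  130.        ]
-0.385 [108, 112, 110, 112, 109, 150, 94, 105, 102, 102, 107, 112]
-0.395 [108, 112, 110, 112, 109, 150, 94, 106, 102, 103, 107, 112]
-0.405 [108, 112, 110, 112, 109, 150, 94, 106, 102, 103, 107, 112]
yaw row -0.3894681975370782
plate [ 529.73714168 -103.41363273   10.        ] [ 444.06709764 -306.06405855   10.        ] [ 613.87067294 -138.18748905   10.        ] [ 526.56961146 -340.15395675   10.        ] -0.3999615618079573 -0.4079998059457704
```

Tool x runs along the gauge's +y axis, and the lateral offset is about 0. First I'll check that the arm has settled.

```bash
python3 -m handwheel '[[[0,0,0.08],[0,0,0],255],[[0,0,0.08],[0,0,0],255],[[0,0,0.08],[0,0,0],255],[[0,0,0.08],[0,0,0],255]]'
cat > g.py <<'E'
from h import *
yaw=-.3925;pv=np.array([493.5,-305.8]);gy=np.array([-np.sin(yaw),np.cos(yaw)]);gx=np.array([np.cos(yaw),np.sin(yaw)])
s=observe();d=s['tcp_pos'][:2]-pv;M=R.from_quat(s['tcp_rot']).as_matrix()
print('t',s['time'],'gauge x %.1f y %.1f z %.1f'%(d@gx,d@gy-104,s['tcp_pos'][2]),'toolx ang',np.arctan2(M[1,0],M[0,0])-np.pi/2,'tilt',M[:2,2],s['force'])
E
python3 g.py
```

```text
time: 2.95
tcp_pos: [503.6, -281.9, 173.2]
tcp_rot: [0.832, 0.555, 0.001, 0.001]
force: [0.1, -0.4, 0.3]
finger_gap: 0.1
finger_force: 0.0
t 2.95 gauge x 0.2 y -78.1 z 173.2 toolx ang -0.3943189519427803 tilt [ 0.00207626 -0.00114104] [ 0.05570488 -0.35230573  0.33234021]
```

```bash
python3 -m handwheel '[[[0.018,0,0],[0,0,0],255],[[0.018,0,0.030],[0,0,0],255],[[0.018,0,0.036],[0,0,0],255],[[0.018,0,0.042],[0,0,0],255],[[0.018,0,0.048],[0,0,0],255],[[0.018,0,0.054],[0,0,0],255],[[0.018,0,0.060],[0,0,0],255],[[0.018,0,0.065],[0,0,0],255],[[0.018,0,0.067],[0,0,0],255],[[0.018,0,0.067],[0,0,0],255]]'; python3 g.py
python3 -m handwheel '[[[0,0,0.002],[0,0,0],255],[[0,0,0.003],[0,0,0],255],[[0,0,0.003],[0,0,0],255]]'; python3 g.py
```

```text
time: 4.2
tcp_pos: [509.4, -265.3, 104.2]
tcp_rot: [0.832, 0.555, -0.0, -0.0]
force: [0.8, -0.4, -1.6]
finger_gap: -0.0
finger_force: 0.1
t 4.2 gauge x -0.8 y -60.5 z 104.2 toolx ang -0.39502188386389836 tilt [-0.0002067   0.00010325] [ 0.80404674 -0.35168786 -1.64222746]
time: 4.58
tcp_pos: [509.4, -265.3, 101.2]
tcp_rot: [0.832, 0.555, -0.0, -0.0]
force: [1.2, -0.4, 1.7]
finger_gap: 0.3
finger_force: 0.6
t 4.575 gauge x -0.8 y -60.5 z 101.2 toolx ang -0.3949893726180942 tilt [-9.69275411e-05  3.73776688e-05] [ 1.17171383 -0.35635352  1.70919039]
```

```bash
for i in 1 ; do python3 -m handwheel '[[[0,0,0.001],[0,0,0],255],[[0,0,0.002],[0,0,0],255],[[0,0,0.002],[0,0,0],255]]'|grep -E 'pos|force:'; python3 -m handwheel '[[[0,0,0.001],[0,0,0],255],[[0,0,0.001],[0,0,0],255]]'|grep -E 'pos|force:';python3 -m handwheel '[[[0,0,0.0005],[0,0,0],255],[[0,0,0.0005],[0,0,0],255]]'|grep -E 'pos|force:'; done
```

```text
tcp_pos: [509.4, -265.3, 99.2]
force: [-1.2, 0.1, 1.6]
finger_force: 0.7
tcp_pos: [509.4, -265.3, 98.2]
force: [-0.2, 0.1, 1.0]
finger_force: 0.8
tcp_pos: [509.4, -265.3, 97.8]
force: [-0.0, -0.2, 2.7]
finger_force: 1.4
```

```bash
python3 -m handwheel '[[[0,0,0.0005],[0,0,0],255],[[0,0,0.0005],[0,0,0],255]]'|grep -E 'pos|force:'; python3 -m handwheel '[[[0,0,0.0005],[0,0,0],255],[[0,0,0.0005],[0,0,0],255]]'|grep -E 'pos|force:'
```

```text
tcp_pos: [509.5, -265.3, 97.7]
force: [-1.7, 1.3, 6.8]
finger_force: 3.6
tcp_pos: [509.5, -265.4, 97.6]
force: [-4.1, 1.4, 11.7]
finger_force: 5.6
```

Contact is firm at z≈97.7, matching the 98 mm expected for seated heads, so pins 11 and 12 are down. Next pair: 9 and 10.

```bash
python3 -m handwheel '[[[0,0,-0.048],[0,0,0],255],[[0,0,-0.048],[0,0,0],255],[[0.024,0,-0.048],[0,0,0],255],[[0.024,0,-0.040],[0,0,0],255],[[0.024,0,-0.032],[0,0,0],255],[[0.024,0,-0.025],[0,0,0],255],[[0.024,0,-0.018],[0,0,0],255],[[0.024,0,-0.012],[0,0,0],255],[[0.024,0,-0.007],[0,0,0],255],[[0.024,0,-0.003],[0,0,0],255],[[0.024,0,-0.0005],[0,0,0],255],[[0.024,0,-0.0005],[0,0,0],255]]'; python3 g.py
```

```text
time: 7.45
tcp_pos: [518.7, -243.3, 97.7]
tcp_rot: [0.832, 0.555, -0.0, 0.0]
force: [-3.0, -0.2, 6.1]
finger_gap: -0.1
finger_force: 2.9
t 7.45 gauge x -0.6 y -36.6 z 97.7 toolx ang -0.3948915991724793 tilt [ 6.47391708e-05 -2.33092009e-04] [-3.03149066 -0.15670787  6.08258411]
```

```bash
python3 -m handwheel '[[[0,0,-0.048],[0,0,0],255],[[0,0,-0.048],[0,0,0],255],[[0.024,0,-0.048],[0,0,0],255],[[0.024,0,-0.040],[0,0,0],255],[[0.024,0,-0.032],[0,0,0],255],[[0.024,0,-0.025],[0,0,0],255],[[0.024,0,-0.018],[0,0,0],255],[[0.024,0,-0.012],[0,0,0],255],[[0.024,0,-0.007],[0,0,0],255],[[0.024,0,-0.003],[0,0,0],255],[[0.024,0,0],[0,0,0],255],[[0.024,0,0],[0,0,0],255]]'; python3 g.py
```

```text
time: 8.95
tcp_pos: [527.9, -221.1, 97.7]
tcp_rot: [0.832, 0.555, -0.0, 0.0]
force: [-2.9, -1.2, 5.8]
finger_gap: -0.1
finger_force: 2.9
t 8.95 gauge x -0.6 y -12.6 z 97.7 toolx ang -0.39486918850649744 tilt [-5.68982370e-05 -1.82581796e-04] [-2.91966531 -1.16489465  5.75960638]
```

```bash
python3 -m handwheel '[[[0,0,-0.048],[0,0,0],255],[[0,0,-0.048],[0,0,0],255],[[0.024,0,-0.048],[0,0,0],255],[[0.024,0,-0.040],[0,0,0],255],[[0.024,0,-0.032],[0,0,0],255],[[0.024,0,-0.025],[0,0,0],255],[[0.024,0,-0.018],[0,0,0],255],[[0.024,0,-0.012],[0,0,0],255],[[0.024,0,-0.007],[0,0,0],255],[[0.024,0,-0.003],[0,0,0],255],[[0.024,0,0],[0,0,0],255],[[0.024,0,0],[0,0,0],255]]'; python3 g.py
```

```text
time: 10.45
tcp_pos: [537.2, -199.0, 97.7]
tcp_rot: [0.832, 0.555, -0.0, 0.0]
force: [-2.1, -1.0, 5.8]
finger_gap: -0.1
finger_force: 3.0
t 10.45 gauge x -0.5 y 11.4 z 97.7 toolx ang -0.3948955709855646 tilt [ 4.36206821e-05 -2.36542347e-04] [-2.13522924 -0.95991982  5.80906994]
```

```bash
python3 -m handwheel '[[[0,0,-0.048],[0,0,0],255],[[0,0,-0.048],[0,0,0],255],[[0.024,0,-0.048],[0,0,0],255],[[0.024,0,-0.040],[0,0,0],255],[[0.024,0,-0.032],[0,0,0],255],[[0.024,0,-0.025],[0,0,0],255],[[0.024,0,-0.018],[0,0,0],255],[[0.024,0,-0.012],[0,0,0],255],[[0.024,0,-0.007],[0,0,0],255],[[0.024,0,-0.003],[0,0,0],255],[[0.024,0,0],[0,0,0],255],[[0.024,0,0],[0,0,0],255]]'; python3 g.py
```

```text
time: 11.95
tcp_pos: [546.4, -176.8, 97.7]
tcp_rot: [0.832, 0.555, -0.0, 0.0]
force: [-3.0, -1.1, 6.3]
finger_gap: 0.1
finger_force: 3.2
t 11.95 gauge x -0.4 y 35.4 z 97.7 toolx ang -0.3949386619079378 tilt [ 9.38256189e-05 -2.19872499e-04] [-3.04517197 -1.14721053  6.26428175]
```

```bash
python3 -m handwheel '[[[0,0,-0.048],[0,0,0],255],[[0,0,-0.048],[0,0,0],255],[[0.024,0,-0.048],[0,0,0],255],[[0.024,0,-0.040],[0,0,0],255],[[0.024,0,-0.032],[0,0,0],255],[[0.024,0,-0.025],[0,0,0],255],[[0.024,0,-0.018],[0,0,0],255],[[0.024,0,-0.012],[0,0,0],255],[[0.024,0,-0.007],[0,0,0],255],[[0.024,0,-0.003],[0,0,0],255],[[0.024,0,0],[0,0,0],255],[[0.024,0,0],[0,0,0],255]]'; python3 g.py
```

```text
time: 13.45
tcp_pos: [555.7, -154.7, 97.7]
tcp_rot: [0.832, 0.555, -0.0, 0.0]
force: [-3.3, -1.5, 6.1]
finger_gap: 0.3
finger_force: 3.2
t 13.45 gauge x -0.3 y 59.4 z 97.7 toolx ang -0.39490268250175387 tilt [ 0.00012172 -0.00022404] [-3.27285787 -1.53988105  6.07524207]
```

```bash
python3 -m handwheel '[[[0,0,-0.06],[0,0,0],255],[[0,0,-0.153],[0,0,0],255],[[-0.138,0,-0.153],[0,0,0],255],[[-0.138,0,-0.153],[0,0,0],255],[[-0.138,0,-0.153],[0,0,0],255],[[-0.138,0,-0.153],[0,0,0],255],[[-0.138,0,-0.153],[0,0,0],255],[[-0.138,0,-0.153],[0,0,0],255]]'; python3 g.py
python3 - <<'E'
from h import *
s=observe();print(s['tcp_pos'].tolist(),s['tcp_rot'].tolist())
im=get_image('wrist')[:,:,::-1];cv2.imwrite('pics/w2o.png',im)
sd=get_image('scene')[:,:,::-1][222:332,250:330]
a=cv2.resize(im[0:230,190:300],(287,600),interpolation=cv2.INTER_CUBIC);b=cv2.resize(sd,(436,600),interpolation=cv2.INTER_CUBIC)
cv2.imwrite('pics/c2.png',np.hstack([a,b]))
E
```

```text
time: 14.45
tcp_pos: [502.9, -280.6, 249.7]
tcp_rot: [0.832, 0.555, -0.0, -0.0]
force: [0.4, -0.2, -0.9]
finger_gap: 0.4
finger_force: 0.0
t 14.45 gauge x -0.9 y -77.1 z 249.7 toolx ang -0.3934629454350118 tilt [-0.00063173  0.00074551] [ 0.44918066 -0.16485806 -0.93242848]
[502.9211162704747, -280.5762771367615, 249.7201989962256] [0.8316815885016984, 0.555252642162898, -5.5724795892096095e-05, -0.0004853999992611994]
```

View pics/c2.png

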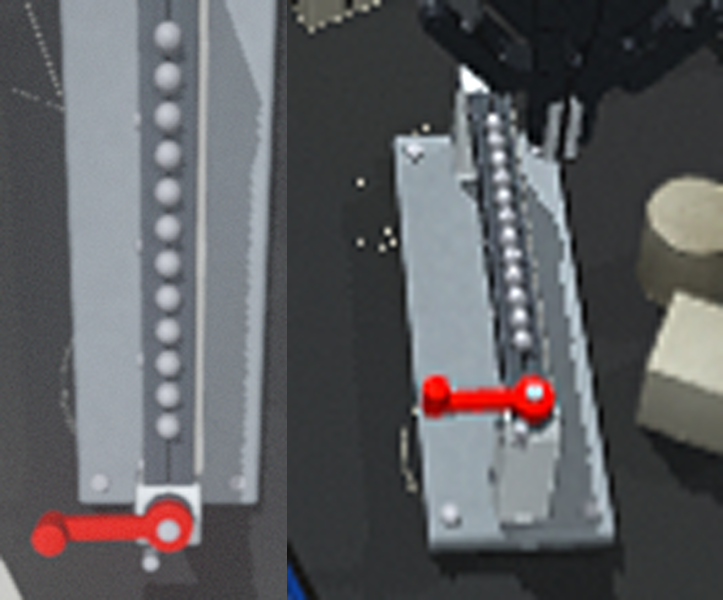

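All 12 heads now have even spacing in the wrist view (crop rows 36, 75, 114 … 426), so they are seated and the plate hasn't moved. The knob is at crop (50,538) and the pivot at (168,530). I'm placing the fingertip on the +y side of the knob, above arm height.

```bash
python3 -m handwheel '[[[0.002,-0.044,0],[0,0,0],255],[[0.002,-0.044,0.06],[0,0,0],255],[[0.002,-0.044,0.12],[0,0,0],255],[[0.002,-0.044,0.135],[0,0,0],255],[[0.002,-0.044,0.143],[0,0,0],255],[[0.002,-0.044,0.143],[0,0,0],255],[[0.002,-0.044,0.143],[0,0,0],255]]'; python3 g.py
python3 - <<'E'
from h import *
k=2.609
s=dict(tcp_pos=[502.92,-280.576,249.72],tcp_rot=[0.83168,0.55525,0,-0.00049]);c=cam('wrist',s)
P=lambda u,v,z:atz((190+u/k,v/k),z,'wrist',c)
pv=P(168,529,107);kn=P(50,538,115.5);print(pv,kn,np.linalg.norm((kn-pv)[:2]),P(168,426,97))
d=(kn-pv)[:2];y=-.3925;print('theta',np.arctan2(-d@[-np.sin(y),np.cos(y)],-d@[np.cos(y),np.sin(y)]))
E
```

```text
time: 15.42
tcp_pos: [463.8, -263.8, 108.9]
tcp_rot: [0.832, 0.555, 0.001, 0.001]
force: [1.0, -0.4, -0.5]
finger_gap: 0.2
finger_force: 0.0
t 15.425 gauge x -43.5 y -76.5 z 108.9 toolx ang -0.39494393016739404 tilt [ 0.00236275 -0.00136411] [ 0.95427468 -0.41791744 -0.49393759]
[ 493.24516795 -305.05783989  107.        ] [ 452.3205235  -288.52537382  115.5       ] 44.137840434565256 [ 507.82519715 -269.82718604   97.        ]
theta 0.008573013922398258
```

```bash
python3 -c "
import numpy as np
for t in [0,.15,.3,.45,.6,.75,.9,1.05,1.2,1.3,1.4,1.5,1.55,1.571]:
  c,s=np.cos(t),np.sin(t);print(t,round((-104-45*s+17.5*c+76.5)/1e3,4),round((-45*c-17.5*s+43.8)/1e3,4))"
```

```text
0 -0.01 -0.0012
0.15 -0.0169 -0.0033
0.3 -0.0241 -0.0044
0.45 -0.0313 -0.0043
0.6 -0.0385 -0.0032
0.75 -0.0454 -0.0011
0.9 -0.0519 0.0021
1.05 -0.0578 0.0062
1.2 -0.0631 0.0112
1.3 -0.0662 0.0149
1.4 -0.0689 0.0189
1.5 -0.0711 0.0232
1.55 -0.0721 0.0254
1.571 -0.0725 0.0263
```

```bash
python3 -m handwheel '[[[-0.005,-0.001,0.001],[0,0,0],255],[[-0.010,-0.001,0.001],[0,0,0],255],[[-0.017,-0.003,0.001],[0,0,-0.15],255],[[-0.024,-0.0045,0.001],[0,0,-0.30],255],[[-0.0315,-0.0045,0.001],[0,0,-0.45],255],[[-0.0385,-0.003,0.001],[0,0,-0.60],255],[[-0.0455,-0.001,0.001],[0,0,-0.75],255],[[-0.052,0.002,0.001],[0,0,-0.90],255],[[-0.058,0.006,0.001],[0,0,-1.05],255],[[-0.063,0.011,0.001],[0,0,-1.20],255],[[-0.063,0.011,0.001],[0,0,-1.20],255]]'; python3 g.py
python3 - <<'E'
from h import *
s=observe();c=cam('wrist',s);im=get_image('wrist')[:,:,::-1];cv2.imwrite('pics/w3o.png',im)
sd=get_image('scene')[:,:,::-1][222:332,250:330]
cv2.imwrite('pics/c3.png',np.hstack([cv2.resize(sd,(364,500),interpolation=cv2.INTER_CUBIC),cv2.resize(im[100:350,150:350],(400,500),interpolation=cv2.INTER_CUBIC)]))
E
```

```text
time: 16.8
tcp_pos: [448.5, -326.1, 106.4]
tcp_rot: [0.374, 0.927, -0.0, 0.0]
force: [-0.4, -0.2, -0.1]
finger_gap: -0.2
finger_force: 0.0
t 16.8 gauge x -33.8 y -140.0 z 106.4 toolx ang 0.8032798972221675 tilt [ 0.00015486 -0.00016726] [-0.41404739 -0.22117017 -0.05392192]
```

View pics/c3.png

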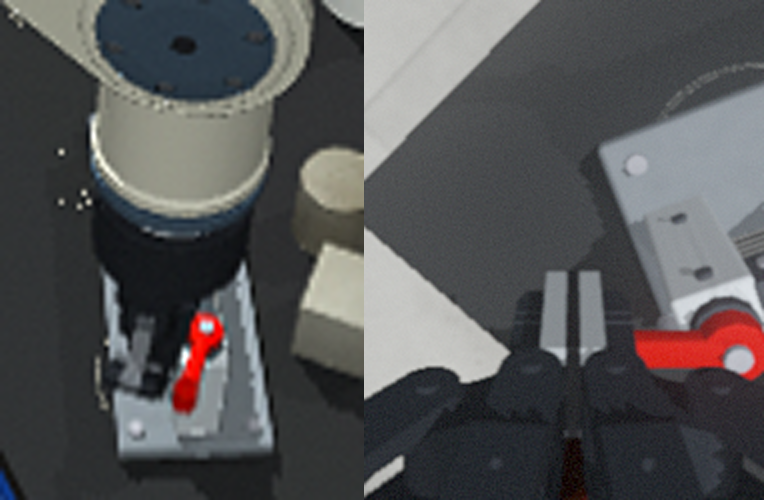

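The lever has swung most of the way: in the scene crop the knob is at (186,400) and the pivot at (206,326). Next I'll compute the remaining arc in the current tool frame.

```bash
python3 - <<'E'
from h import *
k=4.55
f=lambda u,v,z:atz((250+u/k,222+v/k),z,'scene')
a=f(206,326,108);b=f(184,400,105.5+4);d=(b-a)[:2];y=-.394;print(np.linalg.norm(d),'theta',np.arctan2(-d@[-np.sin(y),np.cos(y)],-d@[np.cos(y),np.sin(y)]))
T=1.198;g=np.array([-33.8,-140.])
for t in[1.2,1.3,1.4,1.5,1.54,1.571,1.6,1.63]:
  c,s=np.cos(t),np.sin(t);C=np.array([-45*c-17.5*s,-104-45*s+17.5*c])-g
  print(t,(C@[-np.sin(T),np.cos(T)]).round(1),(C@[np.cos(T),np.sin(T)]).round(1),-(t-T))
E
```

```text
48.8877939330924 theta 1.2169546330464165
1.2 -1.0 0.8 -0.0020000000000000018
1.3 -5.5 -0.7 -0.10200000000000009
1.4 -10.3 -1.8 -0.20199999999999996
1.5 -15.0 -2.3 -0.30200000000000005
1.54 -17.0 -2.4 -0.3420000000000001
1.571 -18.5 -2.4 -0.373
1.6 -19.9 -2.4 -0.40200000000000014
1.63 -21.3 -2.4 -0.43199999999999994
```

```bash
python3 -m handwheel '[[[-0.003,0,0],[0,0,-0.05],255],[[-0.0055,-0.0005,0],[0,0,-0.10],255],[[-0.008,-0.001,0],[0,0,-0.15],255],[[-0.0105,-0.002,0],[0,0,-0.20],255],[[-0.013,-0.002,0],[0,0,-0.25],255],[[-0.015,-0.0025,0],[0,0,-0.30],255],[[-0.016,-0.0025,0],[0,0,-0.34],255],[[-0.017,-0.0025,0],[0,0,-0.373],255],[[-0.017,-0.0025,0],[0,0,-0.373],255]]'; python3 g.py
python3 -m handwheel '[[[-0.0005,0,0],[0,0,0],255],[[-0.0005,0,0],[0,0,0],255]]';python3 g.py
```

```text
time: 18.02
tcp_pos: [458.9, -339.0, 106.2]
tcp_rot: [0.196, 0.981, 0.0, -0.0]
force: [-0.5, -0.4, -0.4]
finger_gap: -0.2
finger_force: 0.5
t 18.025 gauge x -19.2 y -147.9 z 106.2 toolx ang 1.1769729725730684 tilt [-2.62630071e-04  7.57137610e-05] [-0.46870195 -0.41260622 -0.42301353]
time: 18.27
tcp_pos: [459.5, -339.3, 106.3]
tcp_rot: [0.195, 0.981, -0.0, -0.0]
force: [-0.9, -0.6, -0.2]
finger_gap: 0.0
finger_force: 0.5
t 18.275 gauge x -18.6 y -147.9 z 106.3 toolx ang 1.1773997057966143 tilt [-7.97278453e-05 -1.37290792e-06] [-0.89432291 -0.60788724 -0.18207518]
```

```bash
for i in 1; do python3 -m handwheel '[[[-0.0005,0,0],[0,0,0],255],[[-0.0005,0,0],[0,0,0],255]]'|grep -E 'pos|force:';python3 -m handwheel '[[[-0.0005,0,0],[0,0,0],255],[[-0.0005,0,0],[0,0,0],255]]'|grep -E 'pos|force:'; done; python3 g.py
```

```text
tcp_pos: [459.8, -339.4, 106.2]
force: [-1.9, -0.4, 0.6]
finger_force: 1.1
tcp_pos: [460.0, -339.5, 106.2]
force: [-5.3, -0.0, 1.4]
finger_force: 2.2
t 18.775 gauge x -18.0 y -147.9 z 106.2 toolx ang 1.1779905287360228 tilt [-0.00091839  0.00046953] [-5.31026654 -0.03790249  1.36761049]
```

The reaction rose to 5 N with almost no travel, so the lever is at its stop. I'm backing off, lifting and checking.

```bash
python3 -m handwheel '[[[0.010,0,0],[0,0,0],255],[[0.025,0,0],[0,0,0],255],[[0.025,0,-0.06],[0,0,0],255],[[0.025,0,-0.12],[0,0,0],255],[[-0.018,0.013,-0.144],[0,0,1.573],255],[[-0.018,0.013,-0.144],[0,0,1.573],255],[[-0.018,0.013,-0.144],[0,0,1.573],255],[[-0.018,0.013,-0.144],[0,0,1.573],255],[[-0.018,0.013,-0.144],[0,0,1.573],255],[[-0.018,0.013,-0.144],[0,0,1.573],255],[[-0.018,0.013,-0.144],[0,0,1.573],255],[[-0.018,0.013,-0.144],[0,0,1.573],255]]'; python3 -m handwheel '[[[0,0,0],[0,0,0],255],[[0,0,0],[0,0,0],255],[[0,0,0],[0,0,0],255],[[0,0,0],[0,0,0],255]]'
python3 - <<'E'
from h import *
s=observe();print(s['tcp_pos'].tolist(),s['tcp_rot'].tolist())
im=get_image('wrist')[:,:,::-1]
sd=get_image('scene')[:,:,::-1][222:332,250:330]
cv2.imwrite('pics/c4.png',np.hstack([cv2.resize(sd,(400,550),interpolation=cv2.INTER_CUBIC),cv2.resize(im[0:275,160:360],(400,550),interpolation=cv2.INTER_CUBIC)]))
E
```

```text
time: 20.27
tcp_pos: [481.4, -334.2, 250.2]
tcp_rot: [0.813, 0.582, 0.0, 0.0]
force: [-0.0, -0.5, 0.1]
finger_gap: 0.1
finger_force: 0.0
time: 20.78
tcp_pos: [482.1, -334.5, 250.2]
tcp_rot: [0.811, 0.585, -0.0, -0.0]
force: [-0.3, 0.2, -0.0]
finger_gap: -0.1
finger_force: 0.0
[482.0503844478176, -334.53697498141577, 250.23490859207996] [0.8109425845704094, 0.5851257328700629, -2.0295614107605644e-05, -2.918260702222161e-05]
```

View pics/c4.png

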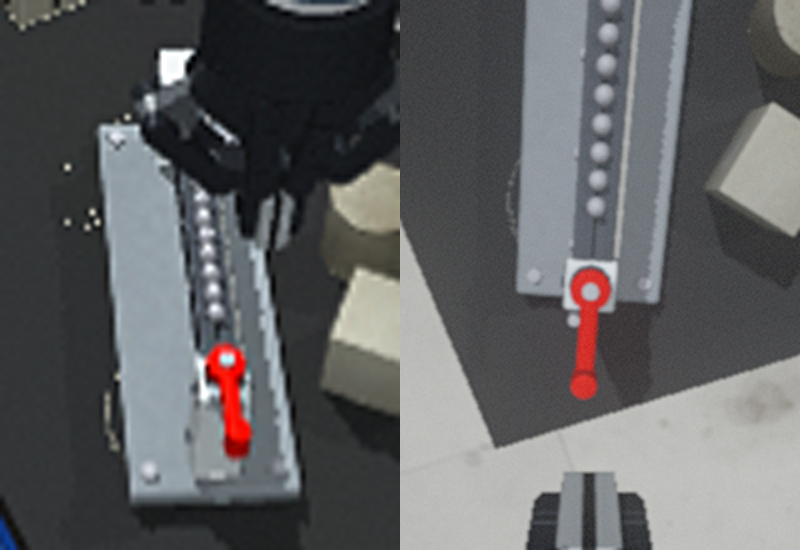

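The lever now lies in line with the pin row: pins at (609,3)…(597,206), pivot at (591,290), knob at (583,384). The gauge is where it was. I'll put a number on the angle.

```bash
python3 - <<'E'
from h import *
c=cam('wrist')
f=lambda u,v,z:atz((160+(u-400)/2,v/2),z,'wrist',c)
p=f(590.5,290,107);k=f(583,384,115.5);q=f(609,3,97.5);r=f(597,206,97.5)
y=-np.arctan2(*(q-r)[:2]);y2=-np.arctan2(*(q-p)[:2]);d=(k-p)[:2];print(p,k,np.linalg.norm(d),y,y2)
for y in(y,y2):print(np.arctan2(-d@[-np.sin(y),np.cos(y)],-d@[np.cos(y),np.sin(y)]))
E
```

```text
[ 493.32863355 -304.98477392  107.        ] [ 476.08711929 -345.551716    115.5       ] 44.078867995321225 -0.37703618718951876 -0.38442107279602333
1.545950093260596
1.5533349788671005
```

```bash
python3 -c "
from rig import hand_in;print(hand_in())"
```

```text
the job is handed in; nothing more can be done
None
```

All 12 pins were pressed down to the bar, and then the lock lever was pushed to its stop: it measured about 1.55 rad against 1.571, within camera error. The gauge did not visibly move, nothing was gripped or lifted, and the job was handed in at about 21 s.

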